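Slide the spacer blade into the gel-casting frame

TASK

Take the yellow-handled spacer blade out of the grey holder and slide it, blade down, gently into the gap at the middle of the casting frame, between the white and the green plate. You should feel a light drag as it pushes the two sprung plates apart; keep it in your grip and push it on down until its tip is stopped by the floor of the gap, then let go and leave it standing there upright.

Things in the scene. Friction and masses are not known exactly. Their poses are not given: they have to be found in the camera images.
- yellow_grip (a point): Grip point of the yellow-handled spacer blade (80 g): handle 20 (x) x 40 (y) x 56 (z) mm, below it a steel blade 10 mm thick (x), 30 wide (y), 50 long. The point is on the middle line, 18 mm below the handle's top and 88 mm above the blade's tip; z up. Like blades with blue (5 mm, too loose) and red handle (16 mm, too thick) are not wanted.
- holder: Fixed grey block 60 (x) x 215 (y) x 68 (z) mm, origin under its middle, z up. Three pockets 75 mm apart along its y, in a row, hold the three blades upright, in any order, blade y along block y. The tips are 62 mm deep and the handles' upper 44 mm stand out, so a blade clears the block when lifted by 65 mm and passes over the other handles when lifted by 115 mm or more.
- gap (a point): Middle of the gap's floor, 10 mm above the table, where the yellow blade's tip belongs. z up, y along the gap (plates 80 mm long, ends open; the blade's y goes along it, either way round), x across it, from the green plate (-x) to the white one (+x). From 32 mm above the floor the plates flare outward as lips, to a mouth 25 mm wide at 46 mm above the floor.
- casting_frame: Aluminium base 130 (x) x 120 (y) x 10 (z) mm, fixed, origin under its middle; axes as those of gap. The green and the white plate slide along x on it: 7 mm apart when empty, each gives way by up to 6 mm, pushed back by a spring of 2 N plus 0.4 N per mm. The 10 mm blade so feels a drag of 2 to 8 N, more where it enters from the lips; the floor is a hard stop.
Not all that is in view belongs to the job. Leave any orange or pink look-alike of the part that bears yellow_grip alone.

How it is judged (in metres and radians):
On the way, in this order (a step that is already met when the one before it is completed fails the run):
1. the yellow-handled blade is lifted clear of the holder (height (world z) of yellow_grip above 0.152 m and contact force between the fingers and yellow_blade above 1 N), for 0.1 s.
2. held in the fingers, the blade is between the plates and rubs on them (x of yellow_grip in the frame of gap between -0.015 and 0.015 m and y of yellow_grip in the frame of gap between -0.03 and 0.03 m and z of yellow_grip in the frame of gap between 0.08 and 0.115 m and contact force between yellow_blade and casting_frame above 0.5 N and contact force between the fingers and yellow_blade above 1 N), for 0.1 s.
At the end, for the whole second after the job is handed in: The yellow-handled blade stands released and at rest between the plates, gripped by them, its tip within 6 mm of the gap's floor, its handle within 15 mm of the gap's middle across it and 25 mm along it, upright within 8 degrees (x of yellow_grip in the frame of gap between -0.015 and 0.015 m and y of yellow_grip in the frame of gap between -0.025 and 0.025 m and z of yellow_grip in the frame of gap between 0.08 and 0.094 m and angle between yellow_grip's own z axis and vertical below 0.15 rad and contact force between yellow_blade and casting_frame above 0.5 N and linear speed of yellow_blade below 0.02 m/s); the robot touches nothing.
It fails at once if the blade is rammed into the frame with more than 60 N (contact force between yellow_blade and casting_frame above 60 N).
It also fails if it takes over 35 s, if anything falls off the work surface, if the arm or the gripper's body presses on something with over 40 N, if the wrist force passes 120 N, or if a joint passes its speed limit or range.

ROBOT

A 6-joint arm with a two-finger parallel gripper is mounted at the origin on a cart in front of the work surface, level with it; the furniture and walls round the work are solid. World frame = base frame: x ahead of the robot, y to its left, z up, the work surface at z = 0. Lengths are in mm, angles in rad, forces in N, time in s.
With the tool pointing down it reaches from about 350 to 875 mm from the base axis. Payload 4.2 kg.
Tool frame: the origin (TCP) lies midway between the tips of the shut fingers; the grasp point (between the pads) lies 19 mm behind it (tcp_to_grasp is the distance from the TCP to the grasp point, in mm); z points along the fingers, y is the line along which they close (so a half turn about z gives the same grasp; the last joint's range is limited). The gripper opens to 85 mm and grips with 20 to 120 N. Pads are 22 mm wide; open, the fingers measure 114 mm over their backs; the gripper's body (76 mm by 85 mm) begins 54 mm behind the grasp point. The pads swing forward as they close: fully open they stand 13 mm farther back than shut.
Start: joints at [1.443, 0.385, 0.008, 0, -1.194, -0.259], TCP at [235.734, 578.817, 194.812] pointing down, gripper open.
Joint ranges: [-3.14, 3.14], [-1.21, 2.06], [-1.07, 1.41], [-3.16, 2.05], [-2.99, -0.16], [-3.1, 3.1]. Speed limits (rad/s): [2.79, 2.79, 3.14, 3.14, 3.14, 3.14].

INTERFACE

Orientations are given as a unit quaternion [x, y, z, w].
In Python, from bench import read_state, get_image, job_done, tcp_to_grasp gives the robot as it stands.
- The arm moves only by the tool jog_arm, never from a script. Its argument "plan" is a list of rows, each a list of 3 entries, a list of its own where there are three numbers: the finger opening in mm, from 0 to 85.4, then the shift along the tool's x, y, z as a fraction of full scale, then the turn, a rotation vector about the tool's x, y, z as a fraction of full scale. A call has 1 to 10 rows; each row is the pose to reach, as a shift and turn from the pose commanded when the call began, along the tool's axes at that moment; what a row does not reach only later rows make up. Full scale, the value 1, is 0.1 m for a shift and 60 degrees for a turn. A row lasts 1/8 s, in which the tool goes at most 62.5 mm and 10.7 degrees, less where a joint would pass 70% of its speed; a pose out of reach is approached as far as the arm can. A call with a number of a shift or a turn outside -1 to 1 is refused whole. A call with a gripper value outside its range is refused whole. The fingers move at their own pace and stop on an object; the grip force is fixed at half the most. Time passes only in rows, so rows that repeat a pose let the fingers close. It gives the time, the measured TCP pose, the force, the opening and the grip force at its end, in the units of the state.
- read_state(): the state, without advancing time (a new reading comes with each control period).
- get_image(name): name is "scene" or "top" or "wrist"; returns a dict with "img" (400x640x3 uint8, red, green, blue), "range_z" (400x640 float32, mm along the optical axis (not along the pixel's ray), 0 where there is no reading), "intrinsics" (3x3 intrinsics, pixels), "extrinsics" (4x4, takes a point from camera to world coordinates); the wrist camera has in their place "tool_from_camera" (4x4, takes a point from camera to tool coordinates, whose origin is the TCP and whose axes are the flange's). Camera axes: x right, y down, z forward; pixel columns grow to the right and rows downward; lengths in mm; the calibration is good to about 2 mm. A picture is of the moment at which its call begins: read the wrist's pose just before it.
- job_done(): hands the job in; it is judged then, once.
The state is a dict: "clock": time; "joints": joint angles; "joint_vel": joint speeds; "joint_efforts": joint torques, N m; "position": TCP position; "ee_rot": TCP orientation; "contact_force": force on the tool from outside, world axes, zero at the start; "wrist_torque": the same for the moment, N m; "gripper_width": finger opening in mm; "grasp_force": force on a finger pad.
Only numpy, scipy, OpenCV 4.12 (cv2) and the standard library are available. Lean on these libraries where they do the work, as an engineer would, in place of code of your own. Each camera call takes 0.05 s, during which the arm holds its last target. There are 200 camera calls.

## Working session

There is one attempt and no reset: what is moved stays moved. The work goes in short steps, Python scripts to look and compute and a tool call to move; the robot and the scene stay as the last step left them, time stands still between calls to the robot, and variables do not carry over. Pictures are saved under pics/ and viewed, at most 10 in all, crops included, and the job is handed in when it is done.

Besides the shell and the picture viewer there is one more tool, called after "Emit:" as name(argument=value, ...), one argument or row to a line, values as JSON. jog_arm: Moves the arm, as the interface text tells. Its arguments: {"type":"object","properties":{"plan":{"type":"array"}},"required":["plan"]}

```bash
mkdir -p pics; python3 - <<'E'
from bench import *
import cv2,numpy as np
s=read_state();print({k:np.round(v,3) for k,v in s.items()},tcp_to_grasp)
for n in("top","scene"):
    d=get_image(n);cv2.imwrite(f"pics/{n}0.png",d["img"][:,:,::-1]);np.savez(f"{n}0.npz",**{k:d[k] for k in d if not isinstance(d[k],str)})
    print(n,d["extrinsics"].round(2).tolist(),d["intrinsics"].tolist())
E
```

```text
{'clock': np.float64(0.0), 'joints': array([ 1.443e+00,  3.860e-01,  7.000e-03, -1.000e-03, -1.194e+00,
       -2.590e-01]), 'joint_vel': array([ 0.002,  0.   ,  0.001, -0.001, -0.002,  0.   ]), 'joint_efforts': array([ 0.0000e+00, -3.9229e+01,  1.8840e+01,  4.1860e+00, -5.0000e-03,
        0.0000e+00]), 'position': array([235.494, 578.211, 193.696]), 'ee_rot': array([ 0.981, -0.192, -0.   ,  0.001]), 'contact_force': array([-1.161, -0.255, -0.595]), 'wrist_torque': array([-0.041, -0.078, -0.026]), 'grasp_force': np.float64(0.0), 'gripper_width': np.float64(85.216)} 18.700000000000003
top [[0.01, -1.0, 0.08, 480.44], [-1.0, -0.01, 0.0, 94.88], [0.0, -0.08, -1.0, 982.01], [0.0, 0.0, 0.0, 1.0]] [[395.0744179121082, 0.0, 315.0424782213989], [0.0, 395.0744179121082, 201.48440725410478], [0.0, 0.0, 1.0]]
scene [[0.67, -0.53, 0.52, 49.94], [-0.75, -0.48, 0.46, -387.56], [0.01, -0.7, -0.72, 789.73], [0.0, 0.0, 0.0, 1.0]] [[448.0500243112475, 0.0, 323.4963432883306], [0.0, 448.0500243112475, 194.2845043349432], [0.0, 0.0, 1.0]]
```

View pics/top0.png

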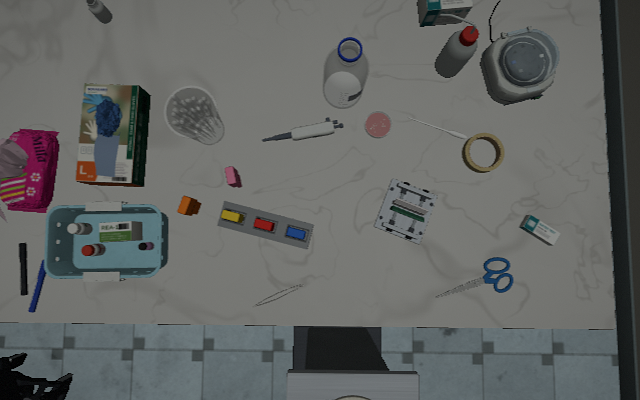

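View pics/scene0.png

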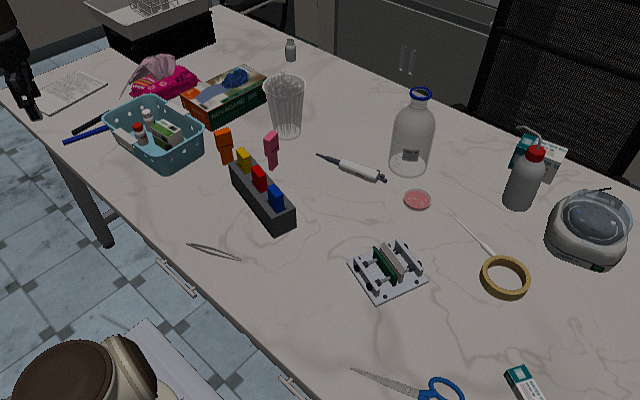

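Top view: holder centred near (265,225). Its handles are yellow (231,216), red (264,224) and blue (296,232). Orange (188,205) and pink (232,176) stand loose outside it. The frame is near (406,210), with green at (405,213) and white at (408,206). The one meant is the handle at (231,216): it is yellow and it sits in the holder. I'll confirm that in a crop and measure.

```bash
cat > h.py <<'E'
import numpy as np,cv2
def cloud(d):
    K=d["intrinsics"];z=d["range_z"].astype(float);v,u=np.mgrid[:400,:640]
    p=np.stack([(u-K[0,2])/K[0,0]*z,(v-K[1,2])/K[1,1]*z,z],-1)
    T=d["extrinsics"];w=p@T[:3,:3].T+T[:3,3];w[z<=0]=np.nan;return w
def rect(p):
    (c,s,a)=cv2.minAreaRect(p[:,:2].astype(np.float32));return np.round(c,1),np.round(s,1),round(a,1)
E
python3 - <<'E'
from h import *
for n in("top","scene"):
    d=np.load(n+"0.npz");w=cloud(d);hsv=cv2.cvtColor(d["img"],cv2.COLOR_RGB2HSV);H,S,V=[hsv[...,i].astype(int) for i in range(3)]
    X,Y,Z=w[...,0],w[...,1],w[...,2]
    hold=(X>350)&(X<600)&(Y>50)&(Y<330) if 0 else np.isfinite(X)
    def rep(t,m):
        p=w[m&hold]
        if len(p)>5: print(n,t,len(p),"med",np.median(p,0).round(1),"rng",p.min(0).round(),p.max(0).round(),rect(p))
    ar=np.zeros(X.shape,bool)
    if n=="top": ar[195:255,210:320]=1; fr=np.zeros_like(ar);fr[170:250,365:445]=1
    else: ar[140:240,220:300]=1; fr=np.zeros_like(ar);fr[230:310,340:435]=1
    for t,a,b in(("yel",20,35),("red",0,8),("blue",105,125)):
        m=ar&(H>=a)&(H<=b)&(S>130)&(Z>60);rep(t,m);rep(t+"top",m&(Z>np.nanpercentile(Z[m],60)-3))
    rep("holdertop",ar&(S<80)&(Z>58)&(Z<76))
    rep("base",fr&(Z>5)&(Z<16));rep("green",fr&(H>50)&(H<95)&(S>70)&(Z>20));rep("high",fr&(Z>35));rep("white",fr&(Z>35)&(S<50)&(V>110))
d=np.load("top0.npz")["img"][:,:,::-1]; e=np.load("scene0.npz")["img"][:,:,::-1]
f=lambda i:cv2.resize(i,(400,300),interpolation=cv2.INTER_CUBIC)
cv2.imwrite("pics/crop.png",np.vstack([np.hstack([f(d[180:255,210:310]),f(d[175:250,355:455])]),np.hstack([f(e[120:240,200:360]),f(e[230:305,340:440])])]))
E
```

```text
top yel 192 med [519.9 277.9 111.5] rng [508. 260.  67.] [533. 313. 116.] (array([522.3, 286.7]), array([51. , 19.5]), 75.5)
top yeltop 158 med [520.9 282.  111.9] rng [509. 261. 109.] [533. 302. 116.] (array([521. , 281.8]), array([39.8, 19.5]), 75.5)
top red 168 med [503.  208.  111.7] rng [490. 188.  70.] [516. 235. 116.] (array([503.5, 212.2]), array([46.3, 19.3]), 75.4)
top redtop 152 med [503.  209.1 111.8] rng [490. 189. 109.] [516. 229. 116.] (array([502.7, 209. ]), array([39.7, 19.1]), 75.4)
top blue 158 med [484.2 137.3 111.7] rng [471. 116.  63.] [498. 162. 115.] (array([484.8, 138.9]), array([42.9, 19.2]), 76.6)
top bluetop 149 med [484.2 136.3 111.8] rng [473. 116. 109.] [497. 156. 115.] (array([484.4, 136.8]), array([38.4, 19.2]), 76.1)
top holdertop 1728 med [502.5 206.   68.1] rng [448.  99.  58.] [557. 319.  75.] (array([503. , 209.2]), array([215.,  60.]), 75.9)
top base 1482 med [ 536.5 -121.3   10.2] rng [ 464. -224.    5.] [643. -36.  16.] (array([ 552.7, -130.7]), array([178.8, 187.9]), 0.7)
top green 150 med [ 534.2 -123.5   52.7] rng [ 516. -174.   27.] [606. 
[... 1101 characters left out ...]
0.1]), 74.8)
scene holdertop 940 med [487.7 185.6  66. ] rng [447.  95.  58.] [633. 319.  76.] (array([533.9, 196.9]), array([219.3, 137.8]), 72.2)
scene base 1488 med [ 524.9 -153.1    8.7] rng [ 461. -209.    5.] [617. -53.  16.] (array([ 541.4, -130.7]), array([120.7, 129.7]), 69.0)
scene green 287 med [ 529.3 -130.8   37.6] rng [ 474. -172.   20.] [583. -82.  56.] (array([ 529.7, -125.9]), array([81. , 98.2]), 68.7)
scene high 643 med [ 542.6 -134.5   45.4] rng [ 473. -191.   35.] [609. -75.  57.] (array([ 540.6, -131.5]), array([ 86.8, 112.8]), 68.9)
scene white 203 med [ 551.5 -135.2   37. ] rng [ 478. -191.   35.] [609. -75.  57.] (array([ 541.4, -131.5]), array([ 86.8, 111.5]), 68.7)
```

View pics/crop.png

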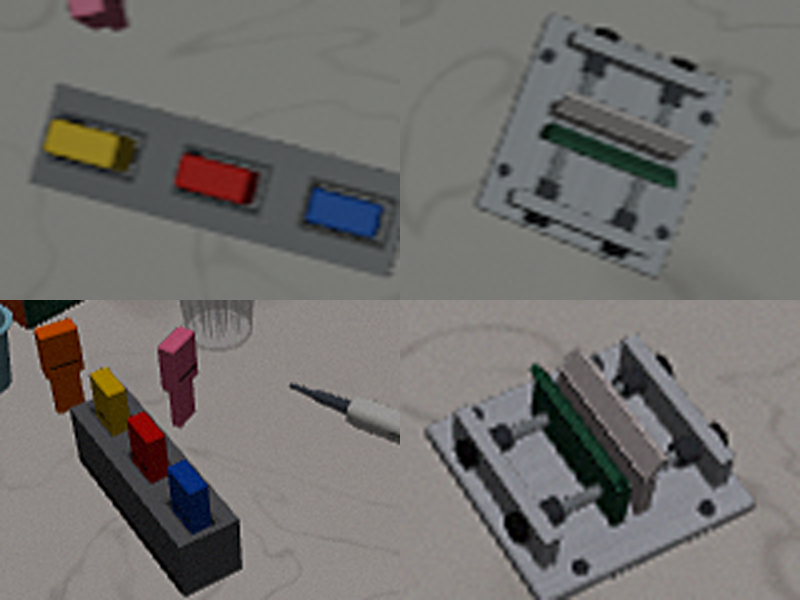

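The crop confirms it: the yellow handle stands in the holder's end pocket, the orange and pink ones are loose outside it, and the gap runs between the green and white plates. The blade is at about (520.7, 280.7) with its y-axis at 75.8°. The gap is at about (542.5, -130), with its y-axis at 68.6°. Now moving towards the blade.

Emit:
jog_arm(
  plan=[
    [60,[0.5,0.22,0],[0,0,0]],
    [60,[1,0.44,0],[0,0,0]],
    [60,[1,0.44,0],[0,0,0]],
  ],
)

```text
clock: 0.48
position: [313.5, 497.6, 194.6]
ee_rot: [0.981, -0.194, -0.0, 0.001]
contact_force: [-0.7, 0.8, -0.1]
gripper_width: 59.9
grasp_force: 0.0
```

Emit:
jog_arm(
  plan=[
    [60,[0.5,0.22,0],[0,0,0]],
    [60,[1,0.44,0],[0,0,0]],
    [60,[1,0.44,0],[0,0,0]],
  ],
)

```text
clock: 0.85
position: [389.1, 420.0, 194.5]
ee_rot: [0.981, -0.194, -0.0, 0.0]
contact_force: [0.4, 0.7, -0.1]
gripper_width: 59.9
grasp_force: 0.0
```

Emit:
jog_arm(
  plan=[
    [60,[0.5,0.22,0],[0,0,0]],
    [60,[1,0.44,0],[0,0,0]],
    [60,[1,0.44,0],[0,0,0]],
  ],
)

```text
clock: 1.23
position: [465.0, 342.2, 194.3]
ee_rot: [0.981, -0.194, -0.0, 0.0]
contact_force: [-0.4, -0.4, 0.7]
gripper_width: 59.8
grasp_force: 0.0
```

Emit:
jog_arm(
  plan=[
    [60,[0.4,0.2,0],[0,0,0.17]],
    [60,[0.76,0.35,0],[0,0,0.34]],
    [60,[0.76,0.35,0],[0,0,0.51]],
    [60,[0.76,0.35,0],[0,0,0.68]],
    [60,[0.76,0.35,0],[0,0,0.85]],
    [60,[0.76,0.35,0],[0,0,1]],
    [60,[0.76,0.35,0],[0,0,1]],
    [60,[0.76,0.35,0],[0,0,1]],
  ],
)

```text
clock: 2.22
position: [520.5, 283.3, 194.6]
ee_rot: [0.755, -0.656, -0.0, 0.0]
contact_force: [0.2, -0.6, 0.7]
gripper_width: 60.1
grasp_force: 0.0
```

Emit:
jog_arm(
  plan=[
    [60,[0,0,0],[0,0,0.18]],
    [60,[0,0,0],[0,0,0.37]],
    [60,[0,0,0],[0,0,0.37]],
    [60,[0,0,0],[0,0,0.37]],
  ],
)

```text
clock: 2.72
position: [520.9, 282.5, 194.8]
ee_rot: [-0.614, 0.789, 0.0, 0.0]
contact_force: [0.1, -0.5, -0.1]
gripper_width: 60.1
grasp_force: 0.0
```

```bash
cat >> h.py <<'E'
from scipy.spatial.transform import Rotation as R
def wrist(name):
    from bench import read_state,get_image
    s=read_state();d=get_image("wrist");cv2.imwrite(f"pics/{name}.png",d["img"][:,:,::-1])
    T=np.eye(4);T[:3,:3]=R.from_quat(s["ee_rot"]).as_matrix();T[:3,3]=s["position"]
    d["extrinsics"]=T@d["tool_from_camera"];return s,d,cloud(d)
E
python3 - <<'E'
from h import *
s,d,w=wrist("w1");np.set_printoptions(precision=2,suppress=True)
print(s["position"],s["joints"],R.from_quat(s["ee_rot"]).as_matrix(),d["tool_from_camera"])
hsv=cv2.cvtColor(d["img"],cv2.COLOR_RGB2HSV).astype(int);H,S,Z=hsv[...,0],hsv[...,1],w[...,2]
m=(H>=20)&(H<=35)&(S>130)&(Z>104)&(Z<120);p=w[m];print(len(p),np.median(p,0),rect(p))
m=(S<80)&(Z>60)&(Z<75);p=w[m];print(len(p),np.median(p,0),rect(p))
E
```

```text
[520.89 282.52 194.79] [ 0.77  0.33 -0.07 -0.   -1.17 -1.02] [[-0.24 -0.97 -0.  ]
 [-0.97  0.24  0.  ]
 [-0.    0.   -1.  ]] [[   0.     -0.95   -0.31   79.37]
 [   1.      0.      0.     -0.72]
 [  -0.     -0.31    0.95 -180.27]
 [   0.      0.      0.      1.  ]]
816 [521.52 280.88 112.9 ] (array([521.5, 281.8]), array([38.5, 18.6]), 75.3)
10829 [507.91 231.37  69.02] (array([535.4, 369.2]), array([494.1, 447.8]), 74.3)
```

View pics/w1.png

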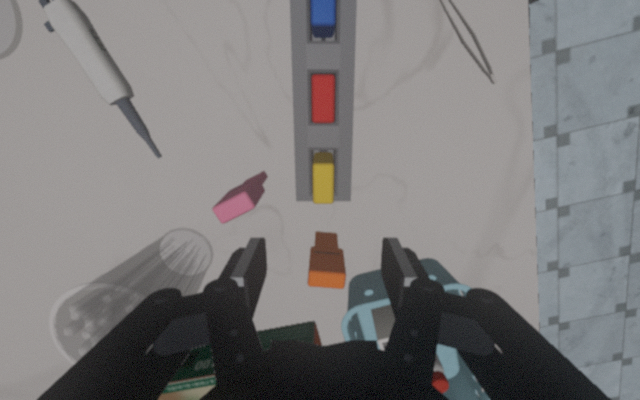

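Wrist view: the yellow handle is at (323,180), in the holder's end pocket and centred between the fingers. Orange is at (327,260), pink at (238,200). All three cameras agree within 1–2 mm, so I'm descending.

Emit:
jog_arm(
  plan=[
    [60,[0.005,-0.007,0.3],[0,0,0]],
    [60,[0.005,-0.007,0.6],[0,0,0]],
    [60,[0.005,-0.007,0.8],[0,0,0]],
    [60,[0.005,-0.007,0.8],[0,0,0]],
  ],
)

```text
clock: 3.28
position: [520.6, 280.9, 113.2]
ee_rot: [-0.614, 0.79, -0.0, -0.002]
contact_force: [0.2, -0.5, 0.8]
gripper_width: 60.4
grasp_force: 0.0
```

Emit:
jog_arm(
  plan=[
    [60,[0,0,0.13],[0,0,0]],
    [60,[0,0,0.26],[0,0,0]],
    [60,[0,0,0.39],[0,0,0]],
    [60,[0,0,0.39],[0,0,0]],
    [60,[0,0,0.39],[0,0,0]],
  ],
)

```text
clock: 3.9
position: [521.8, 281.8, 76.0]
ee_rot: [-0.613, 0.79, -0.0, 0.0]
contact_force: [0.0, 0.9, -0.5]
gripper_width: 60.3
grasp_force: 0.0
```

Emit:
jog_arm(
  plan=[
    [40,[0,0,0],[0,0,0]],
    [25,[0,0,0],[0,0,0]],
    [10,[0,0,0],[0,0,0]],
    [10,[0,0,0],[0,0,0]],
    [10,[0,0,0],[0,0,0]],
    [10,[0,0,0],[0,0,0]],
  ],
)

```text
clock: 4.65
position: [521.6, 281.7, 75.9]
ee_rot: [-0.613, 0.79, -0.0, 0.0]
contact_force: [-0.1, -0.5, 0.3]
gripper_width: 9.6
grasp_force: 0.4
```

```bash
python3 - <<'E'
from h import *
from bench import read_state,get_image
s,d,w=wrist("w2");print(s["gripper_width"],s["grasp_force"],s["position"])
e=get_image("scene")["img"][:,:,::-1]
cv2.imwrite("pics/g1.png",np.hstack([cv2.resize(d["img"][:,:,::-1],(400,300)),cv2.resize(e[80:260,150:390],(400,300))]))
E
```

```text
9.621679983403162 0.3859843569807708 [521.62179846 281.6893837   75.93751175]
```

View pics/g1.png

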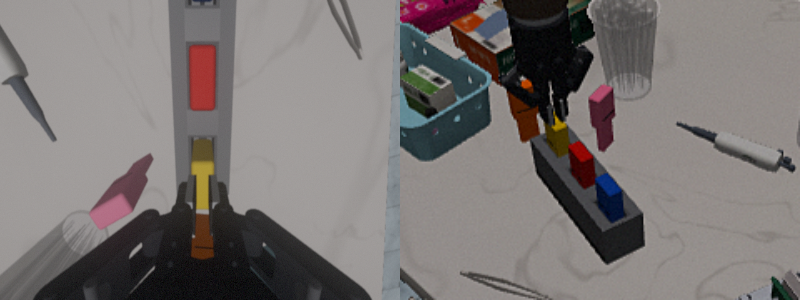

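The view shows the shut fingers (9.6 mm) at the far end of the handle or above it, with nothing held. I'll measure where they are against the handle.

```bash
python3 - <<'E'
from h import *
from bench import get_image,read_state
np.set_printoptions(precision=1,suppress=True)
f,s=None,None
s,wd,ww=wrist("w3")
for n in("scene","top","wrist"):
    d=get_image(n) if n!="wrist" else wd; w=cloud(d) if n!="wrist" else ww
    hsv=cv2.cvtColor(d["img"],cv2.COLOR_RGB2HSV).astype(int);H,S,V=[hsv[...,i] for i in range(3)]
    near=(abs(w[...,0]-521)<60)&(abs(w[...,1]-282)<60)
    m=near&(H>=20)&(H<=35)&(S>130)&(w[...,2]>72)
    if m.sum()>5: print(n,"yel",m.sum(),w[m].min(0),w[m].max(0),rect(w[m&(w[...,2]>106)]))
    k=near&(V<70)&(w[...,2]>78)&(S<90)&(w[...,2]<180)
    p=w[k];print(n,"fingers",len(p))
    for a in range(70,180,10):
        q=p[(p[:,2]>=a)&(p[:,2]<a+10)]
        if len(q)>3:print(a,len(q),q.min(0)[:2],q.max(0)[:2],np.median(q,0)[:2])
print(s["position"],R.from_quat(s["ee_rot"]).as_rotvec(),s["joints"])
E
```

```text
scene yel 282 [478.6 233.7  72.4] [561.2 298.4 369.2] (array([514.3, 268.6]), array([64.8, 72.8]), 32.6)
scene fingers 265
110 10 [506.2 265.2] [532.5 285.4] [518.2 272.1]
120 35 [503.8 265.8] [538.1 291.3] [523.6 270.3]
130 42 [502.9 264.2] [538.5 285.3] [525.3 270.7]
140 31 [501.  265.9] [534.1 289.7] [523.4 271.8]
150 29 [499.2 258.8] [547.7 287.6] [529.  269.3]
160 71 [479.9 257.3] [560.4 292.9] [530.4 272.9]
170 47 [474.  256.3] [566.5 281.1] [533.5 267.5]
top yel 75 [504.5 241.3  74.6] [526.7 273.5 318. ] (array([514.5, 256.6]), array([29.9, 19.3]), 75.2)
top fingers 30
160 10 [484.3 260.4] [554.8 285.7] [517.5 272.7]
170 19 [476.1 259.2] [558.2 280.5] [546.  265.8]
wrist yel 2205 [493.  257.3  72.4] [559.8 302.1 210.9] (array([525.5, 278. ]), array([53.1, 43.6]), 41.5)
wrist fingers 12306
120 280 [502.6 268.9] [538.1 279.9] [513.9 272.2]
130 382 [502.7 267.7] [538.  279.8] [524.4 271.9]
140 379 [502.9 267.6] [537.8 293.8] [518.  272.7]
150 1203 [486. 262.] [551.6 293.4] [519.  273.2]
160 4750 [479.1 259.6] [564.9 300.2] [517.1 274.5]
170 5309 [473.2 257.8] [565.6 302.2] [514.2 279. ]
[521.6 281.7  75.9] [-1.9  2.5 -0. ] [ 0.8  0.4 -0.2  0.  -0.9 -1. ]
```

View pics/w3.png

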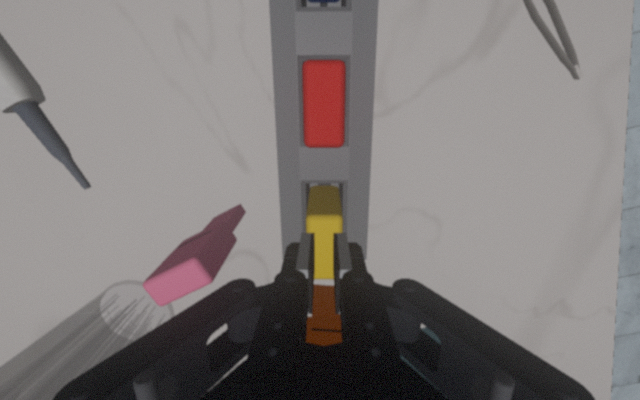

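The fingers show no material below z≈112, so they seem to be above the handle although the TCP reads 76. I'll check the depth at the light grey pad tips.

```bash
python3 - <<'E'
from h import *
from bench import get_image
np.set_printoptions(precision=1,suppress=True)
s,d,w=wrist("w4")
for u in(305,323,342):
    for v in(190,200,210,225,238,244,250,260,268,275): print(u,v,d["img"][v,u],d["range_z"][v,u],w[v,u])
e=get_image("scene");c=cloud(e);np.savez("sc2.npz",img=e["img"],c=c)
m=(abs(c[...,0]-521)<28)&(abs(c[...,1]-282)<28)&(c[...,2]>72)&(c[...,2]<135)
for v,u in list(zip(*np.where(m)))[::9]: print(u,v,e["img"][v,u],c[v,u])
E
```

```text
305 190 [82 79 79] 199.77478 [529.8 261.8  66.3]
305 200 [87 87 87] 202.73363 [531.8 268.9  65.6]
305 210 [83 81 79] 203.7484 [533.5 275.6  66.8]
305 225 [104  93  75] 207.97536 [536.6 286.7  66.1]
305 238 [76 75 74] 146.77043 [528.1 268.4 124. ]
305 244 [81 82 77] 140.80771 [527.7 268.4 130.3]
305 250 [73 76 73] 135.74803 [527.5 268.7 135.7]
305 260 [77 75 76] 128.34836 [527.1 269.2 143.6]
305 268 [83 80 82] 121.71168 [526.6 268.8 150.4]
305 275 [112 111 113] 123.8831 [527.7 272.7 149.4]
323 190 [91 76 38] 195.11151 [517.7 263.4  70.8]
323 200 [92 77 45] 177.5032 [517.7 263.6  89.4]
323 210 [97 85 47] 161.91747 [517.7 263.4 105.7]
323 225 [172 150  56] 156.00398 [519.  268.5 113.6]
323 238 [172 150  53] 159.21512 [520.9 276.2 112.8]
323 244 [174 149  55] 160.13255 [521.8 279.6 113. ]
323 250 [170 147  52] 160.59885 [522.6 282.8 113.6]
323 260 [171 148  53] 163.03488 [524.2 289.  113.1]
323 268 [169 146  49] 162.73975 [525.2 292.9 114.7]
323 275 [168 145  51] 165.07419 [526.4 297.7 113.9]
342 190 [72 68 69] 206.74933 [505.8 270.1  59.7]
342 200 [75 76 74] 205.5606 [507.4 276.1  63. ]
[... 1042 characters left out ...]
156 [176 137   0] [513.1 272.9 107.5]
238 157 [56 40  0] [514.1 290.9  93.3]
247 157 [74 56  0] [519.  262.4 106.8]
242 158 [66 49  0] [508.1 267.1 108.1]
237 159 [79 71 38] [514.9 297.6  82.6]
246 159 [65 54  0] [515.5 262.6 102.9]
242 160 [58 42  0] [508.6 269.1 100.5]
238 161 [59 46  0] [513.8 293.4  79.5]
247 161 [72 55  3] [517.  262.1  96. ]
243 162 [65 50  0] [507.6 265.   97.4]
240 163 [65 51  0] [512.1 284.1  79.8]
249 163 [73 54  0] [520.7 260.6  88.2]
246 164 [71 52  7] [514.6 264.4  86.8]
244 165 [75 56  5] [509.3 265.4  86.7]
242 166 [63 48  1] [509.7 274.7  77.6]
251 166 [76 50  9] [524.7 260.1  76.4]
250 167 [61 53  0] [520.7 259.   76.6]
245 169 [68 51  0] [510.4 265.6  73.1]
```

Both the scene and wrist cameras put the real fingertips at z≈117, about 41 mm behind the reported TCP. Horizontally they agree. I'll go by what the cameras show: reopen, go down in stages watching the force, and recheck.

Emit:
jog_arm(
  plan=[
    [60,[0,0,0],[0,0,0]],
    [60,[0,0,0],[0,0,0]],
    [60,[0,0,0],[0,0,0]],
    [60,[0,0,0.1],[0,0,0]],
    [60,[0,0,0.2],[0,0,0]],
    [60,[0,0,0.28],[0,0,0]],
    [60,[0,0,0.28],[0,0,0]],
  ],
)

```text
clock: 5.88
position: [520.9, 281.1, 46.6]
ee_rot: [-0.613, 0.79, -0.0, -0.001]
contact_force: [-0.3, -0.1, 0.3]
gripper_width: 60.2
grasp_force: 0.0
```

Emit:
jog_arm(
  plan=[
    [60,[0,0,0.06],[0,0,0]],
    [60,[0,0,0.1],[0,0,0]],
    [60,[0,0,0.1],[0,0,0]],
  ],
)

```text
clock: 6.25
position: [521.3, 281.5, 37.5]
ee_rot: [-0.613, 0.79, -0.0, -0.0]
contact_force: [0.7, -0.0, 0.9]
gripper_width: 59.8
grasp_force: 0.0
```

```bash
cat > tips.py <<'E'
from h import *
np.set_printoptions(precision=1,suppress=True)
s,d,w=wrist("t%d"%(100*__import__("bench").read_state()["clock"]))
T=np.linalg.inv(d["extrinsics"]@np.linalg.inv(d["tool_from_camera"]))
t=w@T[:3,:3].T+T[:3,3]   # tool coords
V=d["img"].max(-1).astype(int);sat=V-d["img"].min(-1)
m=(abs(t[...,0])<14)&(abs(t[...,1])<60)&(t[...,2]<-20)&(sat<25)
for sg in(-1,1):
    q=t[m&(np.sign(t[...,1])==sg)];z=np.percentile(q[:,2],99);k=q[q[:,2]>z-4]
    print("finger",sg,len(q),"tip toolz",z,"world z",s["position"][2]-z,"y",k[:,1].min(),k[:,1].max(),"x",k[:,0].min(),k[:,0].max())
print(s["position"],s["contact_force"],s["gripper_width"],s["grasp_force"])
E
python3 tips.py
```

```text
finger -1 16318 tip toolz -30.46388852392069 world z 67.92967017617053 y -30.39266734707536 -12.739534947433981 x -13.994167719029747 13.971298182221688
finger 1 16547 tip toolz -30.43690076861161 world z 67.90268242086145 y 12.035228664984231 29.72918752590806 x -13.971618182275222 13.997258574625107
[521.3 281.5  37.5] [ 0.7 -0.   0.9] 59.78817338966486 0.0
```

Emit:
jog_arm(
  plan=[
    [40,[0,0,0],[0,0,0]],
    [25,[0,0,0],[0,0,0]],
    [10,[0,0,0],[0,0,0]],
    [5,[0,0,0],[0,0,0]],
    [5,[0,0,0],[0,0,0]],
    [5,[0,0,0],[0,0,0]],
  ],
)

```text
clock: 7.05
position: [521.7, 281.9, 38.1]
ee_rot: [-0.613, 0.79, -0.0, 0.0]
contact_force: [0.7, 1.3, 1.7]
gripper_width: 19.2
grasp_force: 58.9
```

```bash
sed -i 's/<-20)/<-37)/' tips.py; python3 tips.py
```

```text
finger -1 16821 tip toolz -50.82658441142679 world z 88.97174466307547 y -23.700934459773464 -11.367951744274478 x 6.0926899111110515 11.84083129804776
finger 1 16815 tip toolz -50.88607934192397 world z 89.03123959357265 y 10.34258856677883 22.702252811872825 x 6.179354696705616 11.792326807283871
[521.7 281.9  38.1] [0.7 1.3 1.7] 19.170929341540386 58.89569699764252
```

Gripped: 19.2 mm wide with 59 N. Lifting 120 mm, then carrying it across.

Emit:
jog_arm(
  plan=[
    [5,[0,0,-0.1],[0,0,0]],
    [5,[0,0,-0.3],[0,0,0]],
    [5,[0,0,-0.55],[0,0,0]],
    [5,[0,0,-0.8],[0,0,0]],
    [5,[0,0,-1],[0,0,0]],
    [5,[0,0,-1],[0,0,0]],
  ],
)

```text
clock: 7.85
position: [522.2, 282.3, 139.6]
ee_rot: [-0.613, 0.79, 0.0, 0.002]
contact_force: [0.9, -0.9, -1.6]
gripper_width: 20.0
grasp_force: 58.6
```

Emit:
jog_arm(
  plan=[
    [5,[0,0,-0.22],[0,0,0]],
    [5,[0.2,-0.06,-0.22],[0,0,0]],
    [5,[0.5,-0.15,-0.22],[0,0,0]],
    [5,[0.75,-0.22,-0.22],[0,0,0]],
    [5,[1,-0.3,-0.22],[0,0,0]],
  ],
)

```text
clock: 8.48
position: [524.4, 175.0, 158.0]
ee_rot: [-0.613, 0.79, 0.0, -0.002]
contact_force: [0.1, 0.4, -1.0]
gripper_width: 19.4
grasp_force: 58.7
```

Emit:
jog_arm(
  plan=[
    [5,[0.25,-0.08,0],[0,0,0]],
    [5,[0.5,-0.15,0],[0,0,0]],
    [5,[0.75,-0.22,0],[0,0,0]],
    [5,[1,-0.3,0],[0,0,0]],
  ],
)

```text
clock: 8.98
position: [528.4, 71.0, 158.1]
ee_rot: [-0.613, 0.79, 0.001, -0.002]
contact_force: [0.3, 0.1, -1.2]
gripper_width: 19.2
grasp_force: 58.7
```

Emit:
jog_arm(
  plan=[
    [5,[0.25,-0.08,0],[0,0,0.03]],
    [5,[0.5,-0.15,0],[0,0,0.06]],
    [5,[0.75,-0.22,0],[0,0,0.09]],
    [5,[0.95,-0.28,0],[0,0,0.12]],
    [5,[1,-0.3,0],[0,0,0.12]],
    [5,[1,-0.3,0],[0,0,0.12]],
  ],
)

```text
clock: 9.72
position: [533.5, -31.8, 158.9]
ee_rot: [-0.562, 0.827, 0.0, -0.001]
contact_force: [-1.3, 0.7, -1.1]
gripper_width: 19.4
grasp_force: 58.6
```

```bash
python3 - <<'E'
from h import *
np.set_printoptions(precision=2,suppress=True)
s,d,w=wrist("w5");np.savez("w5.npz",w=w,img=d["img"])
M=R.from_quat(s["ee_rot"]).as_matrix();print(s["position"],M,s["gripper_width"],s["joints"])
hsv=cv2.cvtColor(d["img"],cv2.COLOR_RGB2HSV).astype(int);H,S=hsv[...,0],hsv[...,1]
m=(H>50)&(H<95)&(S>70)&(w[...,2]>52)&(w[...,2]<62)&(w[...,1]<-70)&(w[...,1]>-190)&(abs(w[...,0]-540)<60)
print("green top",m.sum(),rect(w[m]) if m.sum()>5 else 0)
k=(w[...,2]>52)&(w[...,2]<62)&(w[...,1]<-70)&(w[...,1]>-190)&(abs(w[...,0]-540)<60)
print("both lips",k.sum(),rect(w[k]))
E
```

```text
[533.55 -31.79 158.95] [[-0.37 -0.93 -0.  ]
 [-0.93  0.37 -0.  ]
 [ 0.    0.   -1.  ]] 19.40593496656451 [ 0.24  0.26 -0.27 -0.   -1.04 -0.62]
green top 59 (array([ 530.1, -128.1]), array([66.1,  4.6]), 70.0)
both lips 1484 (array([ 543.7, -128.6]), array([79.4, 32.8]), 69.0)
```

View pics/w5.png

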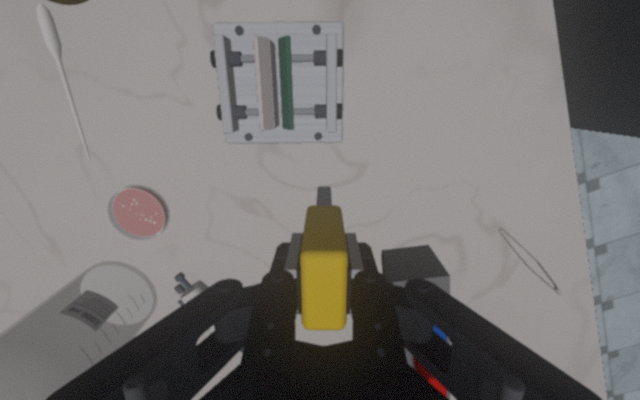

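Wrist view: the blade is held at (323,265), tip at (323,195). The frame is at (278,83), with white at (265,83), green at (286,83) and the gap between them at about (276,83). Next I measure the handle's offset in the grip.

```bash
python3 - <<'E'
from h import *
np.set_printoptions(precision=2,suppress=True)
d=np.load("w5.npz");w=d["w"];P=np.array([533.55,-31.79,158.95]);M=np.array([[-.369,-.929,0],[-.929,.369,0],[0,0,-1.]])
t=(w-P)@M
hsv=cv2.cvtColor(d["img"],cv2.COLOR_RGB2HSV).astype(int);H,S=hsv[...,0],hsv[...,1]
y=(H>=20)&(H<=35)&(S>130)&(w[...,2]>150)
top=y&(w[...,2]>228);p=t[top];print("top",len(p),p.min(0),p.max(0),np.median(p,0),rect(p))
f=t[y&(w[...,2]<225)];print("front",len(f),f.min(0),f.max(0));print("front x vs z",np.polyfit(f[:,2],f[:,0],1),np.polyfit(f[:,2],f[:,1],1))
for g in[(543.5,-129)]: print("to gap in tool",(np.array([*g,0])-P)@M)
E
```

```text
top 4143 [ -20.58  -54.44 -135.59] [ 20.61  40.15 -69.05] [  4.33  -0.34 -74.85] (array([-0.5, -6.7]), array([88., 44.]), 77.4)
front 230 [ 17.27  -9.71 -65.99] [ 19.24   8.46 -38.27]
front x vs z [ 0.   18.68] [-0.02 -1.55]
to gap in tool [ 86.64 -45.11 158.95]
```

Emit:
jog_arm(
  plan=[
    [5,[0.3,-0.15,0],[0,0,0]],
    [5,[0.6,-0.3,0],[0,0,0]],
    [5,[0.8,-0.42,0],[0,0,0]],
    [5,[0.87,-0.45,0],[0,0,0]],
    [5,[0.87,-0.45,0],[0,0,0]],
    [5,[0.87,-0.45,0.2],[0,0,0]],
    [5,[0.87,-0.45,0.4],[0,0,0]],
    [5,[0.87,-0.45,0.55],[0,0,0]],
    [5,[0.87,-0.45,0.55],[0,0,0]],
    [5,[0.87,-0.45,0.55],[0,0,0]],
  ],
)

```text
clock: 11.02
position: [544.8, -128.5, 105.5]
ee_rot: [-0.563, 0.827, -0.0, 0.0]
contact_force: [0.4, 0.6, -0.8]
gripper_width: 19.7
grasp_force: 58.7
```

```bash
python3 - <<'E'
from h import *
from bench import get_image,read_state
np.set_printoptions(precision=2,suppress=True)
s=read_state();print(s["position"],s["contact_force"],s["gripper_width"])
a=get_image("scene")["img"][:,:,::-1];s,d,_=wrist("w6");b=d["img"][:,:,::-1]
cv2.imwrite("pics/g2.png",np.hstack([cv2.resize(a[200:320,310:470],(400,300),interpolation=2),cv2.resize(b[60:240,200:440],(400,300),interpolation=2)]))
E
```

```text
[ 544.83 -128.52  105.51] [ 0.38  0.6  -0.82] 19.747166305543335
```

View pics/g2.png

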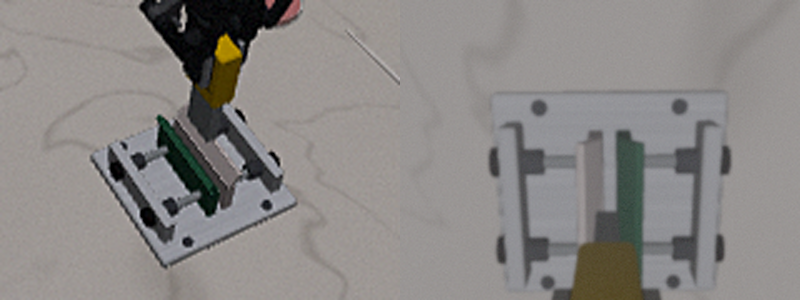

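Left: the blade hangs just above the plates. Right: its tip at (607,220) is centred between white (590) and green (628). Lowering gently now, watching the force.

Emit:
jog_arm(
  plan=[
    [5,[0,0.01,0.06],[0,0,0]],
    [5,[0,0.01,0.12],[0,0,0]],
    [5,[0,0.01,0.18],[0,0,0]],
    [5,[0,0.01,0.24],[0,0,0]],
    [5,[0,0.01,0.24],[0,0,0]],
  ],
)

```text
clock: 11.75
position: [542.8, -128.4, 80.1]
ee_rot: [-0.562, 0.827, 0.0, -0.001]
contact_force: [-0.2, -0.6, -1.2]
gripper_width: 19.5
grasp_force: 58.7
```

Emit:
jog_arm(
  plan=[
    [5,[0,0,0.03],[0,0,0]],
    [5,[0,0,0.06],[0,0,0]],
    [5,[0,0,0.09],[0,0,0]],
    [5,[0,0,0.12],[0,0,0]],
    [5,[0,0,0.12],[0,0,0]],
  ],
)

```text
clock: 12.38
position: [543.4, -128.3, 68.8]
ee_rot: [-0.562, 0.827, -0.0, 0.0]
contact_force: [0.4, 0.5, 1.2]
gripper_width: 19.4
grasp_force: 59.0
```

Emit:
jog_arm(
  plan=[
    [5,[0,0,0.03],[0,0,0]],
    [5,[0,0,0.06],[0,0,0]],
    [5,[0,0,0.09],[0,0,0]],
    [5,[0,0,0.12],[0,0,0]],
    [5,[0,0,0.15],[0,0,0]],
    [5,[0,0,0.18],[0,0,0]],
    [5,[0,0,0.21],[0,0,0]],
    [5,[0,0,0.21],[0,0,0]],
  ],
)

```text
clock: 13.38
position: [542.9, -128.3, 47.2]
ee_rot: [-0.562, 0.827, 0.0, -0.0]
contact_force: [0.9, 0.1, -0.8]
gripper_width: 19.1
grasp_force: 58.8
```

Emit:
jog_arm(
  plan=[
    [5,[0,0,0.01],[0,0,0]],
    [5,[0,0,0.02],[0,0,0]],
    [5,[0,0,0.03],[0,0,0]],
    [5,[0,0,0.03],[0,0,0]],
  ],
)

```text
clock: 13.88
position: [543.2, -128.4, 44.8]
ee_rot: [-0.562, 0.827, 0.0, 0.0]
contact_force: [-0.0, 0.5, 1.1]
gripper_width: 19.0
grasp_force: 59.0
```

Emit:
jog_arm(
  plan=[
    [5,[0,0,0.01],[0,0,0]],
    [5,[0,0,0.02],[0,0,0]],
    [5,[0,0,0.02],[0,0,0]],
  ],
)

```text
clock: 14.25
position: [543.2, -128.4, 42.7]
ee_rot: [-0.562, 0.827, 0.0, -0.0]
contact_force: [0.6, 0.3, 1.9]
gripper_width: 19.5
grasp_force: 59.0
```

Emit:
jog_arm(
  plan=[
    [5,[0,0,0.01],[0,0,0]],
    [5,[0,0,0.01],[0,0,0]],
  ],
)

```text
clock: 14.5
position: [543.3, -128.4, 42.1]
ee_rot: [-0.562, 0.827, -0.0, 0.0]
contact_force: [-0.2, 0.6, 4.0]
gripper_width: 19.0
grasp_force: 59.4
```

Emit:
jog_arm(
  plan=[
    [5,[0,0,0.01],[0,0,0]],
    [5,[0,0,0.01],[0,0,0]],
  ],
)

```text
clock: 14.75
position: [543.4, -128.4, 42.1]
ee_rot: [-0.563, 0.827, -0.0, 0.0]
contact_force: [-2.3, 1.4, 9.2]
gripper_width: 19.6
grasp_force: 60.2
```

```bash
python3 - <<'E'
from h import *
from bench import get_image
np.set_printoptions(precision=1,suppress=True)
for n in("scene","top"):
    e=get_image(n);w=cloud(e);hsv=cv2.cvtColor(e["img"],cv2.COLOR_RGB2HSV).astype(int)
    m=(hsv[...,0]>=20)&(hsv[...,0]<=35)&(hsv[...,1]>120)&(abs(w[...,0]-543)<40)&(abs(w[...,1]+129)<40)&(w[...,2]>45)&(w[...,2]<150)
    if m.sum()>3: print(n,m.sum(),w[m].min(0),w[m].max(0),np.percentile(w[m][:,2],[2,50,95]))
E
```

```text
scene 255 [ 504.4 -151.2   61.8] [ 553.1 -123.   149.2] [ 64.  98. 116.]
```

z has stopped at 42.1, where the floor was predicted, and the push has risen to 9 N: the tip is on the floor. Releasing, then backing straight up.

Emit:
jog_arm(
  plan=[
    [5,[0,0,-0.01],[0,0,0]],
    [25,[0,0,-0.01],[0,0,0]],
    [40,[0,0,-0.01],[0,0,0]],
    [50,[0,0,-0.01],[0,0,0]],
    [50,[0,0,-0.01],[0,0,0]],
  ],
)

```text
clock: 15.48
position: [543.1, -128.4, 41.6]
ee_rot: [-0.562, 0.827, 0.0, -0.0]
contact_force: [0.0, -0.4, 0.4]
gripper_width: 50.2
grasp_force: 0.0
```

Emit:
jog_arm(
  plan=[
    [50,[0,0,-0.1],[0,0,0]],
    [50,[0,0,-0.25],[0,0,0]],
    [50,[0,0,-0.5],[0,0,0]],
    [50,[0,0,-0.75],[0,0,0]],
    [50,[0,0,-1],[0,0,0]],
    [50,[0,0,-1],[0,0,0]],
    [50,[0,0,-1],[0,0,0]],
  ],
)

```text
clock: 16.35
position: [542.8, -128.3, 141.9]
ee_rot: [-0.562, 0.827, 0.0, 0.0]
contact_force: [-0.1, -0.3, -0.2]
gripper_width: 49.5
grasp_force: 0.0
```

Emit:
jog_arm(
  plan=[
    [50,[-0.3,0,-0.1],[0,0,0]],
    [50,[-0.7,0,-0.1],[0,0,0]],
    [50,[-1,0,-0.1],[0,0,0]],
    [50,[-1,0,-0.1],[0,0,0]],
    [50,[-1,0,-0.1],[0,0,0]],
  ],
)

```text
clock: 16.98
position: [579.2, -35.7, 150.9]
ee_rot: [-0.562, 0.827, 0.0, -0.001]
contact_force: [0.2, 0.4, 0.0]
gripper_width: 49.9
grasp_force: 0.0
```

```bash
python3 - <<'E'
from h import *
from bench import get_image
np.set_printoptions(precision=1,suppress=True)
s,d,w=wrist("w7")
L=[("wrist",d,w)]
for n in("scene","top"):
    e=get_image(n);L.append((n,e,cloud(e)))
for n,e,w in L:
    hsv=cv2.cvtColor(e["img"],cv2.COLOR_RGB2HSV).astype(int)
    m=(hsv[...,0]>=20)&(hsv[...,0]<=35)&(hsv[...,1]>120)&(abs(w[...,0]-543)<40)&(abs(w[...,1]+129)<40)&(w[...,2]>45)&(w[...,2]<130)
    if m.sum()>20:
        p=w[m];p=p[p[:,2]>np.percentile(p[:,2],95)-5];print(n,m.sum(),"top z",np.median(p[:,2]),rect(p))
a=L[1][1]["img"][:,:,::-1];b=d["img"][:,:,::-1]
cv2.imwrite("pics/g3.png",np.hstack([cv2.resize(a[200:320,310:470],(400,300),interpolation=2),cv2.resize(b[0:240,120:440],(400,300),interpolation=2)]))
E
```

```text
wrist 1750 top z 117.0104240131481 (array([ 544., -127.]), array([39. , 19.1]), 69.4)
scene 474 top z 114.31161236953369 (array([ 542.2, -129.5]), array([39.9, 20.4]), 71.3)
top 235 top z 115.99543072178074 (array([ 542.8, -127.1]), array([37.8, 19.1]), 69.3)
```

View pics/g3.png

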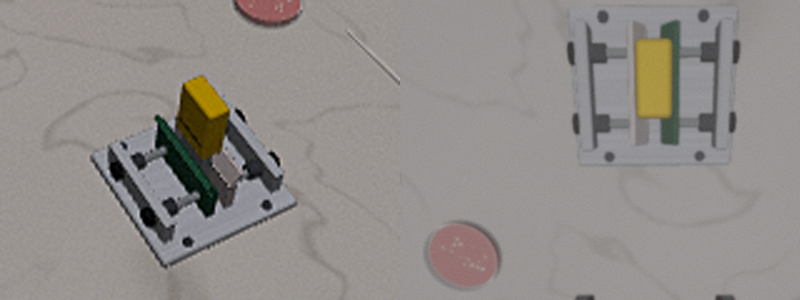

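The blade stands upright between the plates (right view, at (654,78)), centred within 2 mm. Its top is at z≈116, which is what a tip on the floor gives. Nothing is touching it, so I'm handing in.

```bash
python3 -c "
from bench import job_done
print(job_done())"
```

```text
the job is handed in; nothing more can be done
None
```

The yellow-handled blade stands upright and released in the gap between the green and white plates with its tip on the floor, and the job is handed in at about 17 s; no verdict came back.

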